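Square a ribbed bar in a datum nest and hold it

ROBOT

A 6-joint arm with a two-finger parallel gripper is mounted at the origin on the work surface. World frame = base frame: x ahead of the robot, y to its left, z up, the work surface at z = 0. Lengths are in m, angles in rad, forces in N, time in s.
With the tool pointing down it reaches from about 0.3 to 0.875 m from the base axis. Payload 6.4 kg.
Tool frame: the origin (TCP) lies where the fingers leave the gripper's body, on its centre line; the fingertips stand 73 mm ahead of it and the grasp point (between the pads) lies 54 mm ahead of it (ctrl.pinch_z is the distance from the TCP to the grasp point, in m); z points along the fingers, y is the direction in which the jaws open and shut (so a half turn about z gives the same grasp; the last joint's range is limited). The gripper opens to 85 mm and grips with 20 to 120 N. Pads are 22 mm wide; open, the fingers measure 114 mm over their backs; the gripper's body (76 mm by 85 mm) begins 54 mm behind the grasp point. The pads swing forward as they close: fully open they stand 13 mm farther back than shut.
Start: joints at [1.128, 0.181, 1.607, -0, 1.354, -0.206], TCP at [0.135, 0.559, 0.304] pointing down, gripper open.
Joint ranges: [-2.99, 2.99], [-0.89, 2.07], [0.3, 2.58], [-1.14, 4.28], [0, 2.63], [-3.12, 3.12]. Speed limits (rad/s): [2.57, 2.57, 3.01, 3.14, 3.14, 3.14].

INTERFACE

Orientations are given as a unit quaternion [w, x, y, z].
In Python, from bench import ctrl, camera, camera_model gives the robot as it stands.
- The arm moves only by the tool arm_command, never from a script. Its argument "series" is a list of rows, each a list of 7 numbers: the shift along the tool's x, y, z in m, then the turn, a rotation vector about the tool's x, y, z in degrees, then the finger opening in m, from 0 to 0.0854. In form: [[tx, ty, tz, rx, ry, rz, gripper], ...]. A call has exactly 5 rows; each row is the pose to reach, as a shift and turn from the pose commanded when the call began, along the tool's axes at that moment; what a row does not reach only later rows make up. A row lasts 1/10 s, in which the tool goes at most 50 mm and 8.59 degrees, less where a joint would pass 70% of its speed; a pose out of reach is approached as far as the arm can. A call with a gripper value outside its range is refused whole. The fingers move at their own pace and stop on an object; the grip force is fixed at half the most. Time passes only in rows, so rows that repeat a pose let the fingers close, or fill a call up. It gives the time, the measured TCP pose, the force and the opening at its end, in the units of the state.
- ctrl.get_obs(): the state, without advancing time (a new reading comes with each control period).
- camera(name): name is "side" or "top"; returns (picture, depth): 480x640x3 uint8, red, green, blue; 480x640 float32, m along the optical axis (not along the pixel's ray), 0 where there is no reading.
- camera_model(name): a dict with "K" (3x3 intrinsics, pixels), "distortion" ([k1, k2, p1, p2, k3] as OpenCV has them; the pictures are not rectified), "position" and "attitude" of the camera in the world. Camera axes: x right, y down, z forward; pixel columns grow to the right and rows downward; lengths in m; the calibration is good to about 2 mm. A picture is of the moment at which its call begins. camera_model takes no time and is no camera call.
- ctrl.hand_in(): hands the job in, once; it reports no verdict.
The state is a dict: "time_s": time; "q": joint angles; "dq": joint speeds; "joint_efforts": joint torques, N m; "eef_pos": TCP position; "eef_rot": TCP orientation; "wrist_force": force on the tool from outside, world axes, zero at the start; "torque": the same for the moment, N m; "opening": opening from 0.0 (shut) to 1.0 (fully open).
Only numpy, scipy, OpenCV 4.12 (cv2) and the standard library are available. Lean on these libraries where they do the work, as an engineer would, in place of code of your own. Each camera call takes 0.05 s, during which the arm holds its last target. There are 200 camera calls.

TASK

Pick up the long ribbed aluminium bar, lay it flat on the raised ledge of the steel nest, lengthwise along the fence with one end up to the stop, and let go of it. Then, without gripping it, put the fingertips in front of its rib (the side away from the fence) and give it one firm diagonal push, down and towards the fence at the same time, so that the bar sits tight on the ledge and flush against the fence, its end still at the stop. Finish while still holding that push, about 10 N each way; leave the other things on the table where they are.

Things in the scene. Friction and masses are not known exactly. Their poses are not given: they have to be found in the camera images.
- bar_center (a point): Centre, half-way up, of the long ribbed bar: bare aluminium, about 0.34 kg, an upside-down T in section. Foot 110 long (its y) x 56 wide (its x) x 16 high; centred on it a rib 80 long x 14 thick x 26 high, to grip across; total height 42, so this point is 21 above its underside and its top. It is the same turned end for end. It starts flat on the table; z up, y along it.
- nest_corner (a point): Inner corner of the fixed steel nest, where ledge top, fence face and stop face meet, 34 above the table. Axes (nest frame): x towards and into the fence, y along the fence towards and into the stop, z up. The seated bar has its centre point at (-28, -55, +21) in this frame and its long side along y; it then overhangs the ledge's open side by 6. All is rigid; its faces are polished (friction about 0.25).
- ledge: Raised flat ledge of the nest, 50 wide, top 34 above the table. In the frame of nest_corner it spans x -50 to 0, y -120 to +10, top at z 0; around it lies only the nest's base plate (150 x 190), 24 lower. Origin: under the middle of the base plate, at table height; axes as the nest frame.
- fence: Fence, a steel bar along the ledge's +x side: 16 thick (x 0 to 16 from nest_corner), y -130 to +20, rising 12 above the ledge, so lower than the bar's 16 mm foot. Origin as the ledge's.
- stop: End stop, a steel block across the ledge's +y end: y 0 to 18, x -50 to 0 from nest_corner, rising 12 above the ledge. Origin as the ledge's.
- short_bar_center (a point): Bystander. Centre, half-way up, of a short ribbed block like the bar, but 60 long (rib 40), 56 wide, 42 high.
- flat_bar_center (a point): Bystander. Centre of a flat aluminium plate 110 x 56 x 16 without a rib.
- screwdriver_grip (a point): Bystander. Handle of a screwdriver 170 long, lying on the table.
- jar: Bystander. Small clear open cup, 60 across, 50 high, origin at the centre of its underside.

How it is judged:
By the outcome, as a careful person would: the job done as asked, in the order asked, and still so for the second after the job is handed in, while the arm keeps its last pose, push and grip.
It also fails if it takes over 62 s, if anything falls off the work surface, if the arm or the gripper's body presses on something with over 40 N, if the wrist force passes 120 N, or if a joint passes its speed limit or range.

## Working session

There is one attempt and no reset: what is moved stays moved. The work goes in short steps, Python scripts to look and compute and a tool call to move; the robot and the scene stay as the last step left them, time stands still between calls to the robot, and variables do not carry over. Pictures are saved under pics/ and viewed, about 8 in all and at most 12, crops included, and the job is handed in when it is done.

Besides the shell and the picture viewer there is one more tool, called in YAML: its name, and indented under it one key for each argument. arm_command: Moves the arm, as the interface text tells. Its arguments: {"type":"object","properties":{"series":{"type":"array","items":{"type":"array","items":{"type":"number"}}}},"required":["series"]}

```bash
mkdir -p pics; ls
cat > h.py <<'E'
import numpy as np, cv2
from bench import ctrl, camera, camera_model
from scipy.spatial.transform import Rotation as R
def cam(n):
    m=camera_model(n); a=np.array(m["attitude"],float)
    Rm=a if a.shape==(3,3) else R.from_quat(a,scalar_first=True).as_matrix()
    return np.array(m["K"]),np.array(m["distortion"]),np.array(m["position"]),Rm
def cloud(n,depth):
    K,d,p,Rm=cam(n); v,u=np.mgrid[0:480,0:640]
    xy=cv2.undistortPoints(np.stack([u,v],-1).reshape(-1,1,2).astype(np.float64),K,d).reshape(480,640,2)
    c=np.dstack([xy,np.ones((480,640))])*depth[...,None]
    w=c@Rm.T+p; w[depth<=0]=np.nan
    return w
E
python3 - <<'E'
from h import *
for n in("side","top"):
    p,d=camera(n); cv2.imwrite(f"pics/{n}0.png",p[...,::-1]); np.savez(f"pics/{n}0.npz",p=p,d=d); m=camera_model(n);print(n,m)
print(ctrl.get_obs(),ctrl.pinch_z)
E
```

```text
pics
side {'K': array([[624.30456913,   0.        , 320.28898597],
       [  0.        , 624.30456913, 254.9401282 ],
       [  0.        ,   0.        ,   1.        ]]), 'distortion': array([-0.22080266,  0.        ,  0.        ,  0.        ,  0.        ]), 'position': array([-0.10496227, -0.83425467,  1.02974988]), 'attitude': array([-0.37468314,  0.85908765, -0.32026062,  0.13789157])}
top {'K': array([[620.11235128,   0.        , 316.16987508],
       [  0.        , 620.11235128, 244.2744281 ],
       [  0.        ,   0.        ,   1.        ]]), 'distortion': array([-0.1435335,  0.       ,  0.       ,  0.       ,  0.       ]), 'position': array([ 0.48878964, -0.06156207,  1.4908306 ]), 'attitude': array([-0.02245027,  0.71708349, -0.69634448,  0.01978928])}
{'time_s': 0.1, 'q': array([ 1.12768592e+00,  1.81474521e-01,  1.60789153e+00, -3.90841652e-06,
        1.35379205e+00, -2.06273273e-01]), 'dq': array([ 0.0012024 , -0.00344519, -0.00040082, -0.00042996,  0.001004  ,
        0.00028246]), 'joint_efforts': array([ 1.25585488e-03, -4.45874190e+01, -3.52245319e+01, -1.70692192e-04,
        3.95799274e-03, -4.81912579e-06]), 'eef_pos': array([0.13471649, 0.55861014, 0.30307774]), 'eef_rot': array([-2.47893540e-04,  1.18141544e-01,  9.92996457e-01, -7.42434134e-04]), 'wrist_force': array([0.33990038, 0.05009745, 0.12007503]), 'torque': array([0.04213796, 0.03728213, 0.04478271]), 'opening': 1.0039832074975572} 0.0539
```

View pics/top0.png

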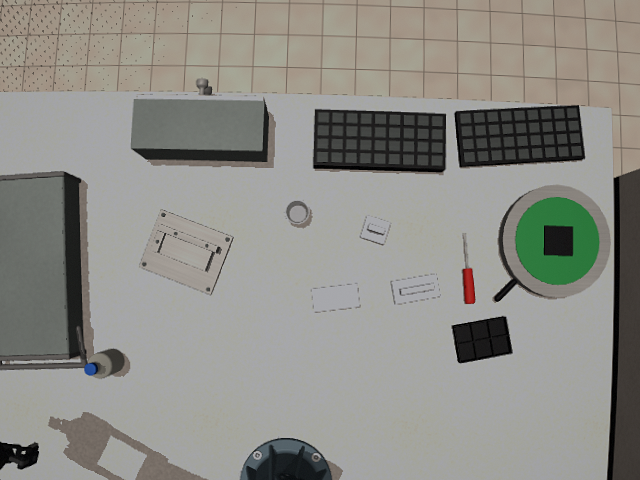

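View pics/side0.png

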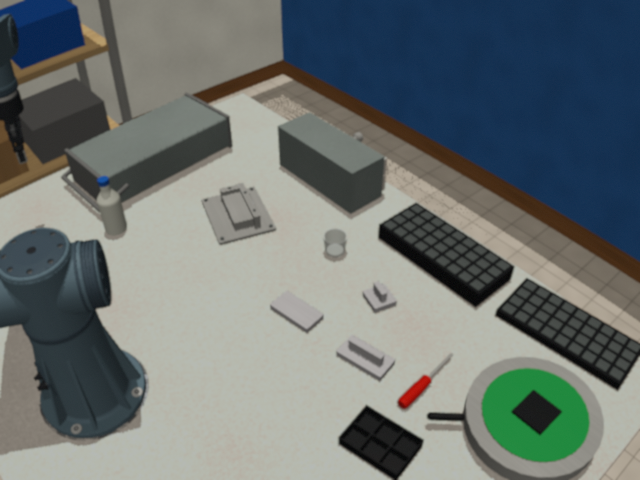

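The top view shows the long bar at about (416,289), the nest at (187,251), the plate at (336,298), the short block at (376,229), the jar at (298,212) and the screwdriver at (468,275). Next I'll take enlarged crops with heights.

Run:
```python
from h import *
z=np.load("pics/top0.npz"); p,d=z["p"],z["d"]; w=cloud("top",d); Z=w[...,2]
print("table", np.nanmedian(Z[310:400,200:400]))
a=cv2.resize(p[200:300,130:245],None,fx=5,fy=5,interpolation=cv2.INTER_CUBIC)
b=cv2.resize(p[262:317,380:450],None,fx=5,fy=5,interpolation=cv2.INTER_CUBIC)
h=np.clip((np.nan_to_num(Z)*1000+5)*4,0,255).astype(np.uint8)
# combined crop
im=np.zeros((500,800,3),np.uint8); b=cv2.resize(b,(225,177)); im[:500,:575]=a; im[:177,575:]=b
im[200:200+250,575:575+225]=cv2.applyColorMap(cv2.resize(h[200:300,145:235],(225,250),interpolation=0),cv2.COLORMAP_JET)
cv2.imwrite("pics/crop.png",im[...,::-1])
def box(lo,hi,r):
    m=np.zeros(Z.shape,bool); m[r[0]:r[1],r[2]:r[3]]=1; m&=(Z>lo)&(Z<hi)
    n,l,s,_=cv2.connectedComponentsWithStats(m.astype(np.uint8)); 
    if n<2: return
    i=1+np.argmax(s[1:,4]); q=w[l==i]
    rc=cv2.minAreaRect((q[:,:2]*1000).astype(np.float32)); return rc,np.median(q[:,2]),len(q)
print("bar foot+",box(.008,.06,(262,317,380,450)))
print("bar rib",box(.032,.06,(262,317,380,450)))
N=(200,300,130,245)
print("plate",box(.005,.06,N)); print("ledge+",box(.022,.06,N)); print("fence/stop",box(.040,.06,N))
print("jar",box(.02,.1,(190,235,275,320)))
```

```text
table -0.0004761504387429394
bar foot+ (((477.63739013671875, -293.88433837890625), (57.741947174072266, 112.93545532226562), 10.504064559936523), np.float64(0.016432189212841397), 1069)
bar rib (((477.3388671875, -293.6222229003906), (14.134374618530273, 80.92652893066406), 11.286344528198242), np.float64(0.04188843488138261), 213)
plate (((553.008056640625, 260.5403137207031), (196.3505859375, 156.97630310058594), 71.26404571533203), np.float64(0.01263438206085965), 4599)
ledge+ (((557.88623046875, 257.7462158203125), (152.34332275390625, 67.04149627685547), 70.88784790039062), np.float64(0.03592496546973645), 1697)
fence/stop (((559.9295043945312, 256.2533264160156), (151.612548828125, 66.53951263427734), 73.36260223388672), np.float64(0.04584816643516487), 588)
jar (((650.3660278320312, -7.767578125), (58.24264907836914, 56.412078857421875), 1.5237356424331665), np.float64(0.04646119795860559), 229)
```

View pics/crop.png

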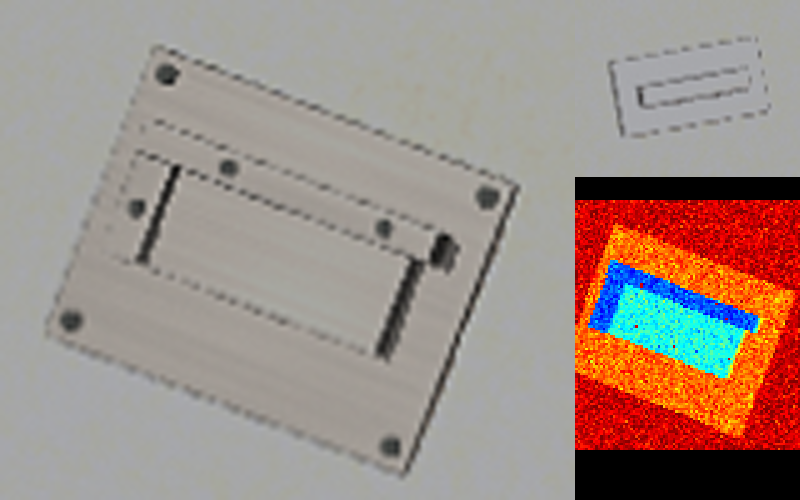

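The crop shows the fence on the upper side (world +x) and the stop at the image's left (world +y). Now I'll fit both poses precisely.

```bash
cat >> h.py <<'E'
from scipy.optimize import minimize
def nest_h(x,y):
    h=np.zeros_like(x); I=lambda a,b,c,d:(x>a)&(x<b)&(y>c)&(y<d)
    h[I(-50-42,58,-150,40)]=.010
    h[I(-50,0,-120,10)]=.034; h[I(0,16,-130,20)]=.046; h[I(-50,0,0,18)]=.046
    return h
def bar_h(x,y):
    h=np.zeros_like(x); h[(abs(x)<28)&(abs(y)<55)]=.016; h[(abs(x)<7)&(abs(y)<40)]=.042; return h
def fit(w,model,x0,rad,zmin=-1,floor=0.):
    q=w.reshape(-1,3); q=q[np.isfinite(q[:,0])&(np.hypot(q[:,0]-x0[0],q[:,1]-x0[1])<rad)&(q[:,2]>zmin)]
    def cost(s):
        c,n=np.cos(s[2]),np.sin(s[2]); dx,dy=1e3*(q[:,0]-s[0]),1e3*(q[:,1]-s[1])
        return np.minimum(abs(q[:,2]-s[3]-model(c*dx+n*dy,-n*dx+c*dy)),.01).mean()*1e3
    best=None
    for k in range(6):
        s0=np.array(list(x0)+[0.]) if best is None else best.x
        sim=np.vstack([s0]+[s0+e*(-1)**k for e in np.diag([.004,.004,.03,.002])])
        r=minimize(cost,s0,method="Nelder-Mead",options=dict(initial_simplex=sim,maxiter=600,xatol=1e-6,fatol=1e-6))
        if best is None or r.fun<best.fun: best=r
    return best.x,best.fun
E
python3 - <<'E'
from h import *
z=np.load("pics/top0.npz"); wt=cloud("top",z["d"]); z=np.load("pics/side0.npz"); ws=cloud("side",z["d"])
y=np.deg2rad(-18)
for n,w in(("top",wt),("side",ws)):
    print(n,"nest",*fit(w,lambda x,y:nest_h(x,y),(.575,.32,y),.13,zmin=.02)) # raised parts
    print(n,"nestfull",*fit(w,nest_h,(.575,.32,y),.14))
    print(n,"bar",*fit(w,bar_h,(.4775,-.2938,.19),.075))
E
```

```text
top nest [ 5.92255235e-01  3.04610832e-01 -3.38154117e-01 -3.20153276e-04] 2.6354479313039203
top nestfull [ 5.90981405e-01  3.05661480e-01 -3.24315534e-01 -1.46016335e-04] 2.8083064974150727
top bar [ 4.77460252e-01 -2.93675786e-01  2.06298664e-01 -4.64740577e-04] 2.72474714284298
side nest [ 0.59067197  0.30431653 -0.33790361  0.00213281] 2.8634596415880536
side nestfull [ 0.5879165   0.30553613 -0.30124978  0.00248595] 2.5941272445168533
side bar [ 0.47773696 -0.29452109  0.19163152  0.00211416] 2.837667325389259
```

Run:
```python
from h import *
def med(n,k=12):
    D=np.array([camera(n)[1] for _ in range(k)]); D[D<=0]=np.nan; return np.nan_to_num(np.nanmedian(D,0))
def nest5(ox,oy):
    def f(x,y):
        I=lambda a,b,c,d:(x>a)&(x<b)&(y>c)&(y<d)
        h=np.maximum(nest_h(x,y)*(nest_h(x,y)>.02),0); h[(h==0)&I(ox-75,ox+75,oy-95,oy+95)]=.010; return h
    return f
D={n:cloud(n,med(n)) for n in("top","side")}
np.savez("pics/med.npz",**D)
for n,w in D.items():
    r=min((fit(w,nest5(ox,oy),(.591,.305,-.33),.15)+(ox,oy) for ox in(-20,-17,-14) for oy in(-58,-55,-52)),key=lambda t:t[1])
    print(n,"nest",r); print(n,"bar",*fit(w,bar_h,(.4775,-.2938,.19),.08))
K,d,p,Rm=cam("top")
def ray(pts,h):
    xy=cv2.undistortPoints(np.array(pts,float).reshape(-1,1,2),K,d).reshape(-1,2); v=np.c_[xy,np.ones(len(xy))]@Rm.T
    return p+v*((h-p[2])/v[:,2])[:,None]
L=lambda c:[(130+(u-2)/5,200+(v-2)/5) for u,v in c]
for c,h in (([(175,167),(415,258)],.034),([(155,47),(517,185)],.010),([(45,333),(403,475)],.010),([(125,262),(383,357)],.034)):
    q=ray(L(c),h); e=q[0]-q[1]; print(q[:,:2].round(4).tolist(),"yaw",-np.arctan2(e[0],e[1]))
```

```text
top nest (array([ 5.90069716e-01,  3.05305137e-01, -3.17446842e-01, -1.46722933e-04]), np.float64(1.1061475909012914), -20, -55)
top bar [ 4.77280752e-01 -2.93660483e-01  2.02839297e-01 -4.63945689e-04] 1.0464374877983997
side nest (array([ 0.59014928,  0.30343067, -0.32927122,  0.00244291]), np.float64(1.3887711046577853), -20, -55)
side bar [ 0.4778987  -0.29495788  0.18202431  0.00209875] 1.72516088235483
[[0.5921, 0.3064], [0.5523, 0.1893]] yaw -0.3281327761095307
[[0.6519, 0.3251], [0.5899, 0.1455]] yaw -0.3326217444762601
[[0.5116, 0.3731], [0.4492, 0.1954]] yaw -0.3377478048920491
[[0.5462, 0.3286], [0.5051, 0.2028]] yaw -0.315907652561773
```

```bash
cat >> h.py <<'E'
NC=np.array([.5905,.3048]); NY=-.327; BC=np.array([.4775,-.294]); BY=.196
def nest(x,y): # mm in nest frame -> world xy
    c,s=np.cos(NY),np.sin(NY); return NC+np.array([c*x-s*y,s*x+c*y])/1e3
def to(x,y,z,yaw):
    o=ctrl.get_obs(); Rt=R.from_quat(o["eef_rot"],scalar_first=True)
    Y=np.array([np.cos(yaw),np.sin(yaw),0]); Zd=np.array([0,0,-1.]); T=R.from_matrix(np.c_[np.cross(Y,Zd),Y,Zd])
    print("t",o["time_s"],"shift",(Rt.inv().apply(np.array([x,y,z])-o["eef_pos"])).round(4),"rot",(Rt.inv()*T).as_rotvec(degrees=True).round(2),"F",o["wrist_force"].round(2))
E
python3 -c "
from h import *
to(*BC,.2,BY)"
```

```text
t 1.3 shift [-0.5332 -0.7488  0.1039] rot [-0.   0.  65.2] F [-1.15  0.5   0.04]
```

arm_command:
  series:
    - [-0.144,-0.202,0.028,0,0,32,0.085]
    - [-0.144,-0.202,0.028,0,0,32,0.085]
    - [-0.144,-0.202,0.028,0,0,32,0.085]
    - [-0.144,-0.202,0.028,0,0,32,0.085]
    - [-0.144,-0.202,0.028,0,0,32,0.085]

```text
time_s: 1.8
eef_pos: [0.2276, 0.3272, 0.2758]
eef_rot: [0.0, 0.388, 0.922, 0.0]
wrist_force: [1.6, 0.3, 0.3]
opening: 0.995
```

```bash
python3 -c "
from h import *
to(*BC,.2,BY)"
```

```text
t 1.8 shift [-0.619  -0.2552  0.0758] rot [ 0.05  0.   33.08] F [1.63 0.35 0.31]
```

arm_command:
  series:
    - [-0.229,-0.094,0.028,0,0,33,0.085]
    - [-0.229,-0.094,0.028,0,0,33,0.085]
    - [-0.229,-0.094,0.028,0,0,33,0.085]
    - [-0.229,-0.094,0.028,0,0,33,0.085]
    - [-0.229,-0.094,0.028,0,0,33,0.085]

```text
time_s: 2.3
eef_pos: [0.3211, 0.0976, 0.2482]
eef_rot: [0.001, 0.635, 0.773, 0.001]
wrist_force: [0.7, 1.0, -0.2]
opening: 0.997
```

```bash
python3 -c "
from h import *
to(*BC,.2,BY)"
```

```text
t 2.3 shift [-0.4145  0.0771  0.0485] rot [0.12 0.03 0.  ] F [ 0.66  1.03 -0.23]
```

arm_command:
  series:
    - [-0.245,0.046,0.028,0,0,0,0.085]
    - [-0.245,0.046,0.028,0,0,0,0.085]
    - [-0.245,0.046,0.028,0,0,0,0.085]
    - [-0.245,0.046,0.028,0,0,0,0.085]
    - [-0.245,0.046,0.028,0,0,0,0.085]

```text
time_s: 2.8
eef_pos: [0.4144, -0.1332, 0.22]
eef_rot: [0.0, 0.634, 0.774, 0.0]
wrist_force: [1.0, 0.5, 0.6]
opening: 0.999
```

```bash
python3 -c "
from h import *
to(*BC,.16,BY)"
```

```text
t 2.8 shift [-0.1701  0.0301  0.0601] rot [0.05 0.03 0.15] F [1.01 0.53 0.63]
```

arm_command:
  series:
    - [-0.17,0.03,0.06,0,0,0,0.085]
    - [-0.17,0.03,0.06,0,0,0,0.085]
    - [-0.17,0.03,0.06,0,0,0,0.085]
    - [-0.17,0.03,0.06,0,0,0,0.085]
    - [-0.17,0.03,0.06,0,0,0,0.085]

```text
time_s: 3.3
eef_pos: [0.4773, -0.2948, 0.1583]
eef_rot: [-0.0, 0.634, 0.773, -0.0]
wrist_force: [0.5, 0.6, 1.2]
opening: 0.998
```

```bash
python3 -c "
from h import *
to(*BC,.0905,BY)
p,d=camera('side'); q=p[300:440,280:470]; cv2.imwrite('pics/s1.png',cv2.resize(q,None,fx=4,fy=4,interpolation=cv2.INTER_CUBIC)[...,::-1])"
```

```text
t 3.3 shift [0.0008 0.0004 0.0678] rot [-0.04 -0.01  0.02] F [0.52 0.63 1.2 ]
```

View pics/s1.png

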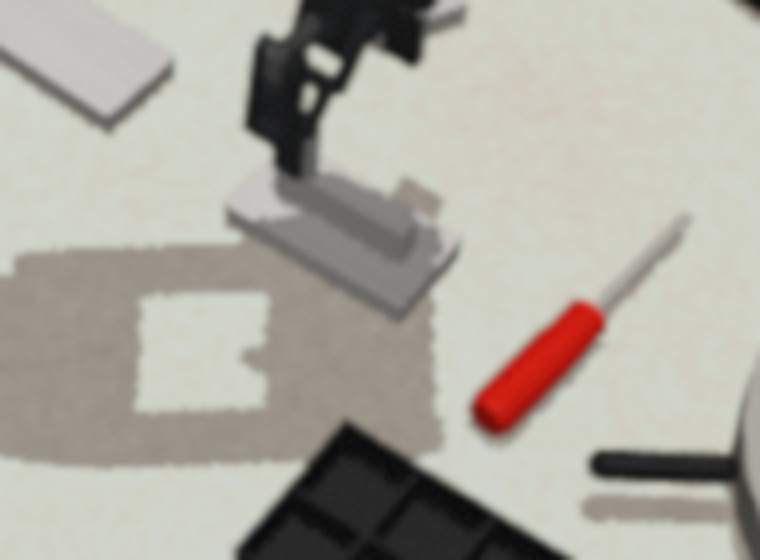

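The side view shows the gripper poised over the bar: the near finger's tip is at about (290,170) in the crop and the bar is at about (345,235). Nothing is in the way, so I'll go down and close.

arm_command:
  series:
    - [0,0,0.04,0,0,0,0.085]
    - [0,0,0.065,0,0,0,0.085]
    - [0,0,0.068,0,0,0,0.085]
    - [0,0,0.068,0,0,0,0.04]
    - [0,0,0.068,0,0,0,0.025]

```text
time_s: 3.85
eef_pos: [0.478, -0.2916, 0.0939]
eef_rot: [0.001, 0.633, 0.774, -0.0]
wrist_force: [0.4, -0.2, 0.8]
opening: 0.685
```

arm_command:
  series:
    - [0,0,0,0,0,0,0.002]
    - [0,0,0,0,0,0,0.002]
    - [0,0,0,0,0,0,0.002]
    - [0,0,0,0,0,0,0.002]
    - [0,0,0,0,0,0,0.002]

```text
time_s: 4.35
eef_pos: [0.4776, -0.2919, 0.0931]
eef_rot: [0.001, 0.633, 0.774, -0.0]
wrist_force: [-0.3, 1.3, 5.1]
opening: 0.15
```

```bash
python3 -c "
from h import *
print(ctrl.get_obs()); to(*BC,.0905,BY)"
```

```text
{'time_s': 4.35, 'q': array([-7.60602146e-01,  4.28060317e-01,  1.77391726e+00,  3.58612908e-05,
        9.37941841e-01, -9.60137354e-01]), 'dq': array([-1.08657816e-03,  1.29051527e-03,  4.25660465e-04, -9.12899295e-04,
       -3.65279316e-05,  2.69888402e-04]), 'joint_efforts': array([-2.45725354e-01, -4.49455440e+01, -2.50881153e+01, -2.45949015e-02,
       -4.15609181e-01,  6.04846209e-03]), 'eef_pos': array([ 0.47763642, -0.29189552,  0.09313006]), 'eef_rot': array([ 8.35350961e-04,  6.33169180e-01,  7.74012977e-01, -4.82373267e-05]), 'wrist_force': array([-0.33303474,  1.2833687 ,  5.12116856]), 'torque': array([0.18638006, 0.18115775, 0.0831816 ]), 'opening': 0.1498754143652905}
t 4.35 shift [-0.002  -0.0006  0.0026] rot [0.06 0.08 0.2 ] F [-0.33  1.28  5.12]
```

arm_command:
  series:
    - [0,0,-0.01,0,0,0,0.002]
    - [0,0,-0.04,0,0,0,0.002]
    - [0,0,-0.08,0,0,0,0.002]
    - [0,0,-0.11,0,0,0,0.002]
    - [0,0,-0.11,0,0,0,0.002]

```text
time_s: 4.85
eef_pos: [0.479, -0.2931, 0.2069]
eef_rot: [0.004, 0.633, 0.774, -0.0]
wrist_force: [0.8, -0.9, -2.9]
opening: 0.15
```

```bash
python3 -c "
from h import *
print(ctrl.get_obs()['opening']); to(*nest(-33,-65),.2,NY)
p,d=camera('side'); q=p[260:410,280:470]; cv2.imwrite('pics/s2.png',cv2.resize(q,None,fx=4,fy=4,interpolation=cv2.INTER_CUBIC)[...,::-1])"
```

```text
0.15040173356367337
t 4.85 shift [0.5243 0.1667 0.004 ] rot [ 0.39  0.32 30.18] F [ 0.85 -0.9  -2.91]
```

View pics/s2.png

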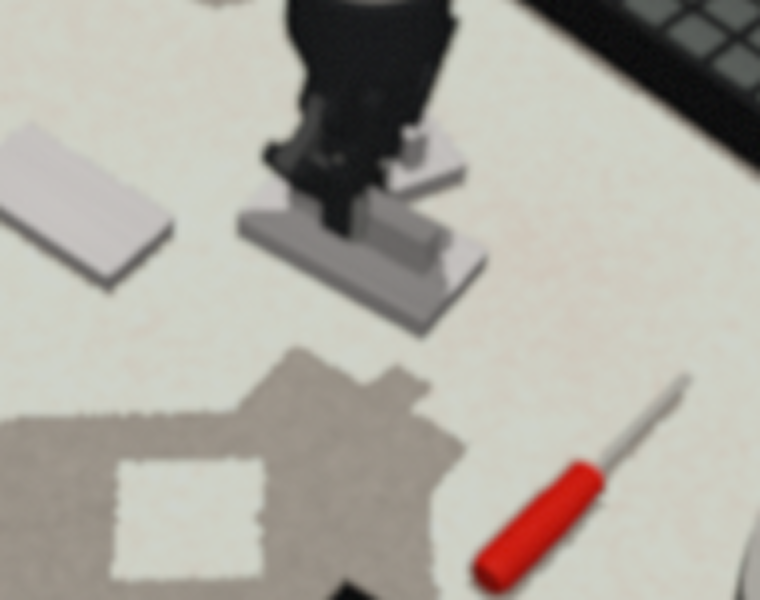

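The crop shows the bar lifted level in the jaws, gripped at about (345,205), and its shadow below. Now to the nest.

arm_command:
  series:
    - [0.025,0.008,0,0,0,2,0.002]
    - [0.064,0.02,0,0,0,5,0.002]
    - [0.105,0.033,0,0,0,8,0.002]
    - [0.147,0.047,0,0,0,11,0.002]
    - [0.19,0.06,0,0,0,14,0.002]

```text
time_s: 5.4
eef_pos: [0.4967, -0.0912, 0.1995]
eef_rot: [-0.002, 0.724, 0.69, -0.001]
wrist_force: [0.9, 1.0, -4.0]
opening: 0.152
```

```bash
python3 -c "
from h import *
to(*nest(-33,-65),.2,NY)"
```

```text
t 5.4 shift [ 0.3467  0.0251 -0.    ] rot [-0.23 -0.06 16.  ] F [ 0.87  0.99 -4.05]
```

arm_command:
  series:
    - [0.042,0.003,0,0,0,3,0.002]
    - [0.084,0.006,0,0,0,6,0.002]
    - [0.126,0.009,0,0,0,9,0.002]
    - [0.168,0.012,0,0,0,12,0.002]
    - [0.21,0.015,0,0,0,16,0.002]

```text
time_s: 5.9
eef_pos: [0.521, 0.1175, 0.1994]
eef_rot: [-0.001, 0.813, 0.583, -0.002]
wrist_force: [0.8, 0.1, -3.3]
opening: 0.15
```

```bash
python3 -c "
from h import *
to(*nest(-33,-65),.17,NY)"
```

```text
t 5.9 shift [ 0.1347 -0.0271  0.0293] rot [-0.24  0.09  0.03] F [ 0.8   0.07 -3.3 ]
```

arm_command:
  series:
    - [0.04,-0.008,0,0,0,0,0.002]
    - [0.08,-0.016,0,0,0,0,0.002]
    - [0.115,-0.023,0.01,0,0,0,0.002]
    - [0.135,-0.027,0.02,0,0,0,0.002]
    - [0.135,-0.027,0.029,0,0,0,0.002]

```text
time_s: 6.4
eef_pos: [0.5382, 0.2547, 0.1698]
eef_rot: [-0.001, 0.811, 0.585, -0.002]
wrist_force: [-0.3, 0.3, -4.3]
opening: 0.146
```

```bash
python3 -c "
from h import *
to(*nest(-33,-63),.128,NY)
D=[]
for n in('top','side'):
  p,d=camera(n); D.append(p)
a=cv2.resize(D[0][195:305,130:245],(575,550),interpolation=cv2.INTER_CUBIC); cv2.imwrite('pics/t3.png',a[...,::-1])
b=cv2.resize(D[1][150:250,190:290],(600,600),interpolation=cv2.INTER_CUBIC); cv2.imwrite('pics/s3.png',b[...,::-1])"
```

```text
t 6.4 shift [0.0013 0.0006 0.0417] rot [-0.22  0.09  0.35] F [-0.34  0.34 -4.33]
```

View pics/s3.png

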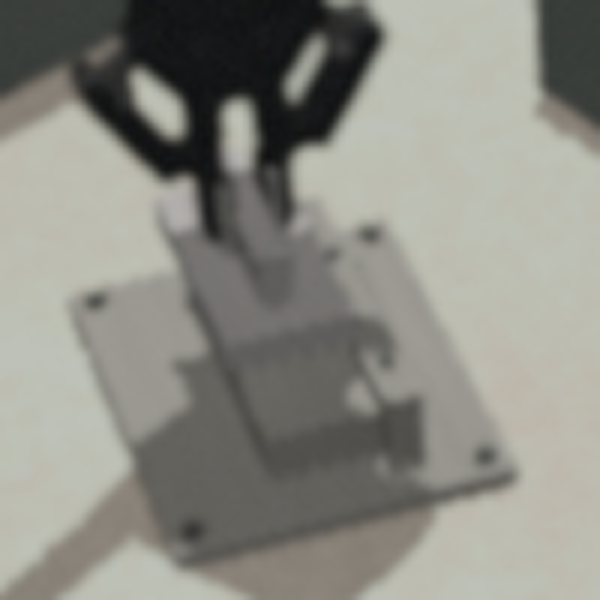

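The crop shows the bar level above the nest, aligned with the fence. Its near end is at about (285,335) and the ledge is below at (300,400). Lowering to just above the ledge.

arm_command:
  series:
    - [0.001,0,0.015,0,0,0,0.002]
    - [0.001,0,0.03,0,0,0,0.002]
    - [0.001,0,0.037,0,0,0,0.002]
    - [0.001,0,0.039,0,0,0,0.002]
    - [0.001,0,0.039,0,0,0,0.002]

```text
time_s: 7.0
eef_pos: [0.5402, 0.2529, 0.1335]
eef_rot: [-0.0, 0.812, 0.584, -0.0]
wrist_force: [-0.9, -0.3, -3.6]
opening: 0.149
```

arm_command:
  series:
    - [0,0,0.001,0,0,0,0.002]
    - [0,0,0.002,0,0,0,0.002]
    - [0,0,0.002,0,0,0,0.002]
    - [0,0,0.003,0,0,0,0.002]
    - [0,0,0.003,0,0,0,0.002]

```text
time_s: 7.5
eef_pos: [0.5403, 0.2534, 0.131]
eef_rot: [-0.0, 0.812, 0.584, 0.0]
wrist_force: [-0.7, 1.2, -3.2]
opening: 0.149
```

```bash
python3 -c "
from h import *
to(*nest(-33,-63),.128,NY)"
```

```text
t 7.5 shift [ 0.0018 -0.002   0.003 ] rot [ 0.   -0.    0.17] F [-0.68  1.21 -3.24]
```

arm_command:
  series:
    - [0.001,-0.002,0.001,0,0,0,0.002]
    - [0.001,-0.002,0.002,0,0,0,0.002]
    - [0.001,-0.002,0.003,0,0,0,0.002]
    - [0.001,-0.002,0.003,0,0,0,0.002]
    - [0.001,-0.002,0.003,0,0,0,0.002]

```text
time_s: 8.0
eef_pos: [0.5388, 0.2549, 0.1279]
eef_rot: [-0.0, 0.812, 0.584, -0.0]
wrist_force: [0.5, -0.4, -4.3]
opening: 0.15
```

arm_command:
  series:
    - [0,0,0.0005,0,0,0,0.002]
    - [0,0,0.001,0,0,0,0.002]
    - [0,0,0.001,0,0,0,0.002]
    - [0,0,0.001,0,0,0,0.002]
    - [0,0,0.001,0,0,0,0.002]

```text
time_s: 8.5
eef_pos: [0.5389, 0.2549, 0.1272]
eef_rot: [0.0, 0.812, 0.584, 0.0]
wrist_force: [0.1, 0.4, -2.4]
opening: 0.15
```

```bash
python3 -c "
from h import *
to(*nest(-33,-63),.128,NY)"
```

```text
t 8.5 shift [ 0.0008 -0.0002 -0.0008] rot [ 0.02 -0.01  0.17] F [ 0.06  0.44 -2.4 ]
```

arm_command:
  series:
    - [0,0,0.0005,0,0,0,0.002]
    - [0.002,0,0.0005,0,0,0,0.002]
    - [0.004,0,0.0005,0,0,0,0.002]
    - [0.006,0,0.0005,0,0,0,0.002]
    - [0.006,0,0.0005,0,0,0,0.002]

```text
time_s: 9.0
eef_pos: [0.5414, 0.2609, 0.1271]
eef_rot: [0.0, 0.812, 0.584, 0.001]
wrist_force: [-0.4, -1.3, 4.6]
opening: 0.148
```

arm_command:
  series:
    - [0.0005,0,0,0,0,0,0.002]
    - [0.001,0,0,0,0,0,0.002]
    - [0.0015,0,0,0,0,0,0.002]
    - [0.002,0,0,0,0,0,0.002]
    - [0.002,0,0,0,0,0,0.002]

```text
time_s: 9.5
eef_pos: [0.5419, 0.2625, 0.1271]
eef_rot: [0.0, 0.812, 0.584, 0.0]
wrist_force: [-0.4, -2.2, 6.3]
opening: 0.152
```

```bash
python3 -c "
from h import *
to(*nest(-33,-53),.128,NY)
for n in('top','side'):
  D=np.array([camera(n)[1] for _ in range(8)]); D[D<=0]=np.nan; w=cloud(n,np.nan_to_num(np.nanmedian(D,0)))
  q=w.reshape(-1,3)-[*NC,0]; c,s=np.cos(NY),np.sin(NY); x,y,z=1e3*(c*q[:,0]+s*q[:,1]),1e3*(-s*q[:,0]+c*q[:,1]),q[:,2]*1e3
  # foot top ~50: profile along y at x -50..-40 and near the end
  for a,b in((-52,-42),(-16,-8)):
    m=(x>a)&(x<b)&(y>-140)&(y<25); h,_=np.histogram(y[m],np.arange(-140,26,3),weights=z[m]); k,e=np.histogram(y[m],np.arange(-140,26,3)); print(n,a,[(int(t),int(v)) for t,v in zip(e,(h/np.maximum(k,1)))if t>-18 or t<-108])
"
```

```text
t 9.5 shift [ 0.0027 -0.0005 -0.0009] rot [ 0.07 -0.02  0.17] F [-0.44 -2.22  6.3 ]
top -52 [(-140, 311), (-137, 378), (-134, 373), (-131, 295), (-128, 305), (-125, 314), (-122, 222), (-119, 300), (-116, 215), (-113, 41), (-110, 49), (-17, 414), (-14, 415), (-11, 415), (-8, 418), (-5, 417), (-2, 416), (1, 415), (4, 413), (7, 411), (10, 0), (13, 0), (16, 0), (19, 0), (22, 0)]
top -16 [(-140, 10), (-137, 10), (-134, 11), (-131, 9), (-128, 9), (-125, 10), (-122, 207), (-119, 317), (-116, 338), (-113, 306), (-110, 311), (-17, 393), (-14, 389), (-11, 386), (-8, 386), (-5, 0), (-2, 0), (1, 0), (4, 0), (7, 0), (10, 0), (13, 0), (16, 0), (19, 0), (22, 0)]
side -52 [(-140, 389), (-137, 385), (-134, 393), (-131, 100), (-128, 12), (-125, 60), (-122, 24), (-119, 34), (-116, 41), (-113, 28), (-110, 51), (-17, 319), (-14, 327), (-11, 125), (-8, 52), (-5, 418), (-2, 0), (1, 140), (4, 0), (7, 0), (10, 0), (13, 0), (16, 0), (19, 0), (22, 0)]
side -16 [(-140, 11), (-137, 12), (-134, 11), (-131, 10), (-128, 11), (-125, 52), (-122, 263), (-119, 337), (-116, 290), (-113, 349), (-110, 205), (-17, 0), (-14, 0), (-11, 0), (-8, 0), (-5, 0), (-2, 0), (1, 0), (4, 0), (7, 0), (10, 0), (13, 0), (16, 0), (19, 0), (22, 0)]
```

arm_command:
  series:
    - [0.0005,0,0,0,0,0,0.002]
    - [0.001,0,0,0,0,0,0.002]
    - [0.0015,0,0,0,0,0,0.002]
    - [0.002,0,0,0,0,0,0.002]
    - [0.002,0,0,0,0,0,0.002]

```text
time_s: 10.8
eef_pos: [0.5425, 0.2644, 0.1271]
eef_rot: [0.0, 0.812, 0.584, 0.0]
wrist_force: [-1.1, -2.7, 5.7]
opening: 0.152
```

arm_command:
  series:
    - [0.0005,0,0,0,0,0,0.002]
    - [0.001,0,0,0,0,0,0.002]
    - [0.001,0,0,0,0,0,0.002]
    - [0.001,0,0,0,0,0,0.002]
    - [0.001,0,0,0,0,0,0.002]

```text
time_s: 11.3
eef_pos: [0.5428, 0.2653, 0.1271]
eef_rot: [0.0, 0.812, 0.584, 0.0]
wrist_force: [-1.2, -2.6, 5.6]
opening: 0.148
```

arm_command:
  series:
    - [0.0005,0,0,0,0,0,0.002]
    - [0.001,0,0,0,0,0,0.002]
    - [0.001,0,0,0,0,0,0.002]
    - [0.001,0,0,0,0,0,0.002]
    - [0.001,0,0,0,0,0,0.002]

```text
time_s: 11.8
eef_pos: [0.5429, 0.2654, 0.1271]
eef_rot: [0.001, 0.812, 0.584, -0.0]
wrist_force: [-2.2, -6.6, 7.7]
opening: 0.148
```

The end has met the stop (no more travel, force up by about 4.5 N). Now I'll slide gently towards the fence.

arm_command:
  series:
    - [0,0.0005,0,0,0,0,0.002]
    - [0,0.001,0,0,0,0,0.002]
    - [0,0.002,0,0,0,0,0.002]
    - [0,0.003,0,0,0,0,0.002]
    - [0,0.003,0,0,0,0,0.002]

```text
time_s: 12.3
eef_pos: [0.5442, 0.265, 0.1271]
eef_rot: [-0.001, 0.812, 0.584, -0.002]
wrist_force: [-9.7, -5.2, 14.2]
opening: 0.148
```

```bash
python3 -c "
from h import *
to(*nest(-28,-53),.128,NY); print(ctrl.get_obs()['torque'])"
```

```text
t 12.3 shift [-0.0005  0.0031 -0.0009] rot [-0.17  0.13  0.19] F [-9.74 -5.15 14.24]
[-0.8081421   1.48940008 -0.0242315 ]
```

arm_command:
  series:
    - [0,-0.001,0,0,0,0,0.002]
    - [0,-0.0015,-0.0005,0,0,0,0.002]
    - [0,-0.0015,-0.001,0,0,0,0.002]
    - [0,-0.0015,-0.001,0,0,0,0.002]
    - [0,-0.0015,-0.001,0,0,0,0.002]

```text
time_s: 12.8
eef_pos: [0.5438, 0.2651, 0.1271]
eef_rot: [0.0, 0.812, 0.584, -0.001]
wrist_force: [-2.3, -5.3, 2.6]
opening: 0.154
```

arm_command:
  series:
    - [0,0,0,0,0,0,0.03]
    - [0,0,0,0,0,0,0.04]
    - [0,0,0,0,0,0,0.04]
    - [0,0,-0.005,0,0,0,0.04]
    - [0,0,-0.02,0,0,0,0.04]

```text
time_s: 13.3
eef_pos: [0.543, 0.2657, 0.1466]
eef_rot: [-0.001, 0.812, 0.584, -0.001]
wrist_force: [0.3, -0.2, 0.2]
opening: 0.468
```

arm_command:
  series:
    - [0,0,-0.04,0,0,0,0.04]
    - [0,-0.02,-0.06,0,0,8,0.04]
    - [0,-0.06,-0.06,0,0,16,0.03]
    - [0,-0.1,-0.06,0,0,24,0.01]
    - [0,-0.14,-0.06,0,0,32,0.0]

```text
time_s: 13.8
eef_pos: [0.4104, 0.3109, 0.2091]
eef_rot: [-0.0, 0.942, 0.334, 0.001]
wrist_force: [-0.1, 0.4, -0.2]
opening: 0.021
```

```bash
python3 -c "
from h import *
D=[]
for n in('top','side'):
  p=camera(n)[0]; D.append(p)
  d=np.array([camera(n)[1] for _ in range(8)]); d[d<=0]=np.nan; w=cloud(n,np.nan_to_num(np.nanmedian(d,0)))
  def mdl(x,y):
    h=nest_h(x,y); h=np.where(h>.02,h,.0101)
    b=bar_h(x-mdl.b[0],y-mdl.b[1]); return np.where(b>0,b+.034,h)
  best=None
  for bx in(-32,-31,-30,-29,-28):
   for by in (-57,-56,-55,-54):
    mdl.b=(bx,by); r=fit(w,mdl,(*NC,NY),.13,zmin=.02)+((bx,by),)
    if best is None or r[1]<best[1]: best=r
  print(n,best)
to(*nest(-28,-53),.128,NY)
a=cv2.resize(D[0][195:305,130:245],(418,400),interpolation=cv2.INTER_CUBIC); b=cv2.resize(D[1][165:250,195:285],(380,400),interpolation=cv2.INTER_CUBIC); cv2.imwrite('pics/t4.png',np.hstack([a,b])[...,::-1])"
```

```text
top (array([ 5.91136666e-01,  3.04549904e-01, -3.31141954e-01, -2.76889659e-04]), np.float64(2.086282776639314), (-32, -55))
side (array([ 0.59004832,  0.30217014, -0.33473372,  0.00218901]), np.float64(3.3501945629171708), (-32, -54))
t 14.7 shift [0.0751 0.1223 0.0794] rot [-0.000e+00  1.000e-02 -3.183e+01] F [-0.14 -0.75 -0.17]
```

View pics/t4.png

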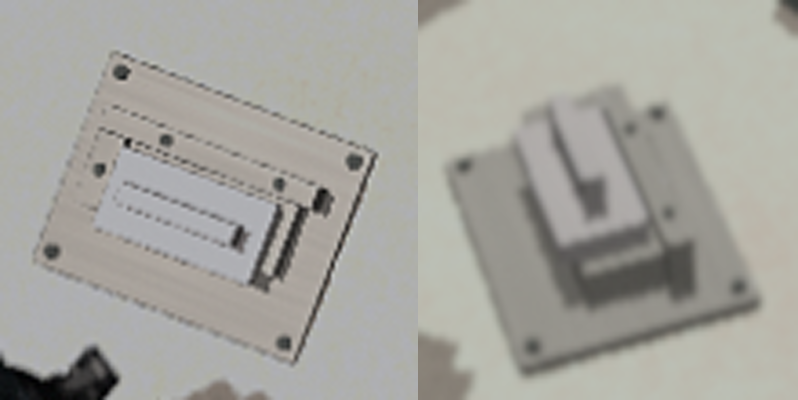

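The picture shows the bar released and flat on the ledge. Its left end is at the stop (about (100,185) in the crop), and both fits agree on about 4 mm of gap to the fence, along the line (130,145)–(275,205). Now I'll put the shut fingers in front of the rib.

```bash
python3 -c "
from h import *
to(*nest(-58,-55),.17,NY-np.pi/2)"
```

```text
t 14.7 shift [0.0575 0.0978 0.0374] rot [0.000e+00 1.000e-02 5.817e+01] F [-0.14 -0.75 -0.17]
```

arm_command:
  series:
    - [0,0,0,0,0,8,0.0]
    - [0,0,0,0,0,16,0.0]
    - [0.02,0.03,0,0,0,24,0.0]
    - [0.04,0.065,0.01,0,0,32,0.0]
    - [0.0575,0.098,0.02,0,0,40,0.0]

```text
time_s: 15.2
eef_pos: [0.5196, 0.2711, 0.1878]
eef_rot: [-0.0, 1.0, -0.007, 0.001]
wrist_force: [0.4, 0.5, 0.3]
opening: -0.001
```

```bash
python3 -c "
from h import *
to(*nest(-58,-55),.165,NY-np.pi/2)"
```

```text
t 15.2 shift [-0.0017 -0.0002  0.0228] rot [-0.04 -0.09 17.9 ] F [0.4  0.48 0.27]
```

arm_command:
  series:
    - [-0.001,0,0,0,0,6,0.0]
    - [-0.001,0,0.005,0,0,12,0.0]
    - [-0.001,0,0.01,0,0,18,0.0]
    - [-0.001,0,0.018,0,0,18,0.0]
    - [-0.001,0,0.022,0,0,18,0.0]

```text
time_s: 15.7
eef_pos: [0.5165, 0.2712, 0.1645]
eef_rot: [0.0, 0.987, -0.16, -0.001]
wrist_force: [-0.7, 0.0, -0.6]
opening: 0.0
```

```bash
python3 -c "
from h import *
to(*nest(-55,-55),.132,NY-np.pi/2)
D=[camera(n)[0] for n in('top','side')]
a=cv2.resize(D[0][195:305,130:245],(418,400),interpolation=cv2.INTER_CUBIC); b=cv2.resize(D[1][165:250,195:285],(380,400),interpolation=cv2.INTER_CUBIC); cv2.imwrite('pics/t5.png',np.hstack([a,b])[...,::-1])"
```

```text
t 15.7 shift [ 0.0043 -0.0006  0.0325] rot [0.04 0.05 0.33] F [-0.67  0.03 -0.64]
```

View pics/t5.png

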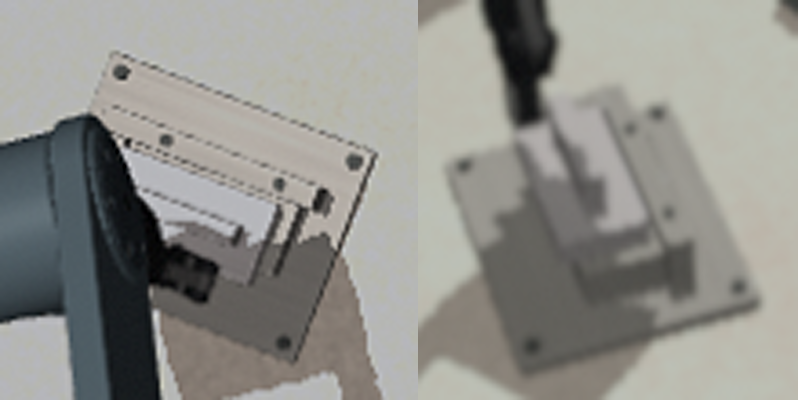

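The right half shows the closed fingertips at about (525,120), on the open side of the rib and above the foot. Descending in front of the rib.

arm_command:
  series:
    - [0.002,0,0.01,0,0,0,0.0]
    - [0.002,0,0.02,0,0,0,0.0]
    - [0.002,0,0.026,0,0,0,0.0]
    - [0.002,0,0.03,0,0,0,0.0]
    - [0.002,0,0.03,0,0,0,0.0]

```text
time_s: 16.3
eef_pos: [0.5184, 0.2705, 0.1345]
eef_rot: [0.0, 0.987, -0.161, -0.001]
wrist_force: [-0.0, 0.1, -0.4]
opening: 0.002
```

```bash
python3 -c "
from h import *
to(*nest(-50,-55),.127,NY-np.pi/2)"
```

```text
t 16.3 shift [ 0.0073 -0.0007  0.0075] rot [0.05 0.08 0.17] F [-0.05  0.08 -0.37]
```

arm_command:
  series:
    - [0.001,0,0.001,0,0,0,0.0]
    - [0.002,0,0.002,0,0,0,0.0]
    - [0.003,0,0.003,0,0,0,0.0]
    - [0.004,0,0.004,0,0,0,0.0]
    - [0.005,0,0.005,0,0,0,0.0]

```text
time_s: 16.8
eef_pos: [0.5237, 0.269, 0.1305]
eef_rot: [-0.0, 0.987, -0.161, 0.0]
wrist_force: [0.1, -0.2, 0.5]
opening: 0.004
```

arm_command:
  series:
    - [0.0005,0,0.0005,0,0,0,0.0]
    - [0.001,0,0.001,0,0,0,0.0]
    - [0.0015,0,0.0015,0,0,0,0.0]
    - [0.002,0,0.002,0,0,0,0.0]
    - [0.002,0,0.002,0,0,0,0.0]

```text
time_s: 17.3
eef_pos: [0.5255, 0.2683, 0.1284]
eef_rot: [0.0, 0.987, -0.161, -0.0]
wrist_force: [-0.2, -0.1, 0.0]
opening: 0.004
```

```bash
cat > f.py <<'E'
from h import *
to(*nest(-46,-55),.124,NY-np.pi/2); o=ctrl.get_obs()
q=o['eef_pos'][:2]-NC; c,s=np.cos(NY),np.sin(NY); F=o['wrist_force']
print('nest xy',np.round([1e3*(c*q[0]+s*q[1]),1e3*(-s*q[0]+c*q[1])],2),'z',o['eef_pos'][2].round(4),'F nest',np.round([c*F[0]+s*F[1],-s*F[0]+c*F[1],F[2]],1),'M',o['torque'].round(2))
E
python3 f.py
```

```text
t 17.3 shift [ 0.0038 -0.0004  0.0044] rot [0.   0.   0.17] F [-0.22 -0.05  0.03]
nest xy [-49.83 -55.41] z 0.1284 F nest [-0.2 -0.1  0. ] M [ 0.  0. -0.]
```

arm_command:
  series:
    - [0.0005,0,0.0005,0,0,0,0.0]
    - [0.001,0,0.001,0,0,0,0.0]
    - [0.0015,0,0.0015,0,0,0,0.0]
    - [0.002,0,0.002,0,0,0,0.0]
    - [0.002,0,0.002,0,0,0,0.0]

```text
time_s: 17.8
eef_pos: [0.5273, 0.2677, 0.1264]
eef_rot: [0.0, 0.987, -0.161, -0.0]
wrist_force: [-1.0, 1.5, 0.2]
opening: 0.004
```

```bash
python3 f.py
```

```text
t 17.8 shift [ 0.0019 -0.0004  0.0024] rot [0.01 0.01 0.17] F [-0.99  1.47  0.17]
nest xy [-47.93 -55.4 ] z 0.1264 F nest [-1.4  1.1  0.2] M [0.05 0.25 0.  ]
```

arm_command:
  series:
    - [0.0005,0,0.0005,0,0,0,0.0]
    - [0.001,0,0.001,0,0,0,0.0]
    - [0.0015,0,0.0015,0,0,0,0.0]
    - [0.002,0,0.002,0,0,0,0.0]
    - [0.002,0,0.002,0,0,0,0.0]

```text
time_s: 18.3
eef_pos: [0.5294, 0.2671, 0.1244]
eef_rot: [-0.0, 0.987, -0.161, 0.0]
wrist_force: [-0.9, -0.1, -0.1]
opening: 0.003
```

```bash
python3 f.py
```

```text
t 18.3 shift [-0.0003 -0.0004  0.0004] rot [-0.   -0.01  0.16] F [-0.9  -0.1  -0.06]
nest xy [-45.74 -55.37] z 0.1244 F nest [-0.8 -0.4 -0.1] M [ 0.07  0.15 -0.08]
```

arm_command:
  series:
    - [0.0003,0,0.0005,0,0,0,0.0]
    - [0.0005,0,0.001,0,0,0,0.0]
    - [0.0007,0,0.0015,0,0,0,0.0]
    - [0.001,0,0.002,0,0,0,0.0]
    - [0.001,0,0.002,0,0,0,0.0]

```text
time_s: 18.8
eef_pos: [0.5302, 0.2669, 0.1227]
eef_rot: [-0.0, 0.987, -0.161, -0.0]
wrist_force: [-3.3, 1.0, 3.7]
opening: 0.0
```

```bash
python3 f.py
```

```text
t 18.8 shift [-0.0011 -0.0003 -0.0013] rot [-0.    0.01  0.17] F [-3.35  0.96  3.68]
nest xy [-44.92 -55.28] z 0.1227 F nest [-3.5 -0.2  3.7] M [ 0.08  0.46 -0.04]
```

arm_command:
  series:
    - [0.0004,0,0.0002,0,0,0,0.0]
    - [0.0008,0,0.0004,0,0,0,0.0]
    - [0.0012,0,0.0005,0,0,0,0.0]
    - [0.0015,0,0.0006,0,0,0,0.0]
    - [0.0015,0,0.0006,0,0,0,0.0]

```text
time_s: 19.3
eef_pos: [0.5307, 0.2669, 0.1227]
eef_rot: [-0.0, 0.987, -0.161, -0.001]
wrist_force: [-9.2, 0.8, 11.3]
opening: -0.0
```

```bash
python3 f.py
```

```text
t 19.3 shift [-0.0015 -0.0001 -0.0013] rot [0.01 0.13 0.18] F [-9.16  0.78 11.29]
nest xy [-44.48 -55.07] z 0.1227 F nest [-8.9 -2.2 11.3] M [ 0.2   1.46 -0.05]
```

```bash
python3 f.py; python3 -c "
from h import *
def mean(n,k): return np.mean([camera(n)[0].astype(float) for _ in range(k)],0).astype(np.uint8)
t=mean('top',4); s=mean('side',4)
a=cv2.resize(t[210:280,145:225],(400,350),interpolation=cv2.INTER_CUBIC); b=cv2.resize(s[175:245,205:275],(350,350),interpolation=cv2.INTER_CUBIC); cv2.imwrite('pics/t6.png',np.hstack([a,b])[...,::-1])"
```

```text
t 19.3 shift [-0.0015 -0.0001 -0.0013] rot [0.01 0.13 0.18] F [-9.16  0.78 11.29]
nest xy [-44.48 -55.07] z 0.1227 F nest [-8.9 -2.2 11.3] M [ 0.2   1.46 -0.05]
```

View pics/t6.png

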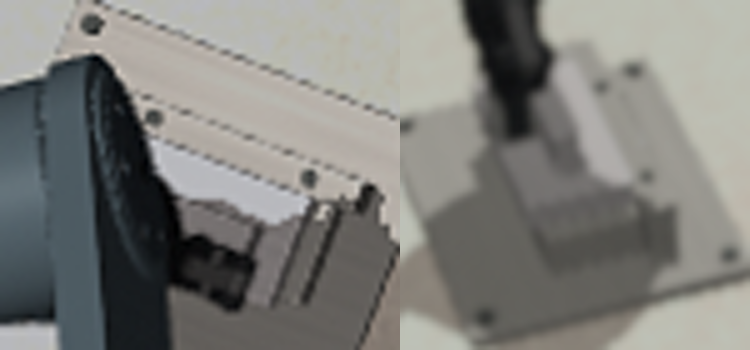

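The left half shows the foot's edge now meeting the fence line, (160,135)–(300,200), with the gap gone. The fingertips are in front of the rib at (235,270). I'll trim the force towards the fence, then check the end.

arm_command:
  series:
    - [0.0003,-0.0002,0,0,0,0,0.0]
    - [0.0003,-0.0002,0,0,0,0,0.0]
    - [0.0003,-0.0002,0,0,0,0,0.0]
    - [0.0003,-0.0002,0,0,0,0,0.0]
    - [0.0003,-0.0002,0,0,0,0,0.0]

```text
time_s: 20.2
eef_pos: [0.5307, 0.2669, 0.1227]
eef_rot: [0.0, 0.987, -0.161, -0.001]
wrist_force: [-11.2, 1.2, 12.9]
opening: -0.0
```

```bash
python3 f.py
python3 - <<'E'
from h import *
for n in('top','side'):
  d=np.array([camera(n)[1] for _ in range(12)]); d[d<=0]=np.nan; w=cloud(n,np.nan_to_num(np.nanmedian(d,0)))
  q=w.reshape(-1,3)-[*NC,0]; c,s=np.cos(NY),np.sin(NY); x,y,z=1e3*(c*q[:,0]+s*q[:,1]),1e3*(-s*q[:,0]+c*q[:,1]),q[:,2]*1e3
  for lbl,a,b in (('foot end',-26,-4),('fence end',3,14)):
    e=np.arange(-140,-96,2.); m=(x>a)&(x<b)
    print(n,lbl,[(int(t),int(np.median(z[k]))) for t in e if (k:=m&(y>=t)&(y<t+2)&(z<70)).sum()>1])
  m=(y>-105)&(y<-60); e=np.arange(-20,22,2.)
  print(n,'across',[(int(t),int(np.median(z[k]))) for t in e if (k:=m&(x>=t)&(x<t+2)&(z<70)).sum()>1])
E
python3 f.py
```

```text
t 20.2 shift [-0.0016 -0.0001 -0.0013] rot [0.03 0.16 0.18] F [-11.17   1.15  12.91]
nest xy [-44.45 -55.05] z 0.1227 F nest [-10.9  -2.5  12.9] M [ 0.14  1.64 -0.07]
top foot end [(-140, 9), (-138, 10), (-136, 10), (-134, 9), (-132, 10), (-130, 9), (-128, 9), (-126, 9), (-124, 9), (-122, 9), (-120, 26), (-118, 32), (-116, 34), (-114, 34), (-112, 33), (-110, 45), (-108, 49), (-106, 49), (-104, 49), (-102, 49), (-100, 49), (-98, 49)]
top fence end [(-140, 9), (-138, 9), (-136, 9), (-134, 10), (-132, 17), (-130, 45), (-128, 45), (-126, 46), (-124, 46), (-122, 45), (-120, 46), (-118, 46), (-116, 44), (-114, 46), (-112, 46), (-110, 45), (-108, 45), (-106, 47), (-104, 46), (-102, 44), (-100, 46), (-98, 45)]
top across [(-20, 50), (-18, 49), (-16, 49), (-14, 50), (-12, 48), (-10, 49), (-8, 49), (-6, 49), (-4, 49), (-2, 49), (0, 46), (2, 45), (4, 45), (6, 46), (8, 45), (10, 45), (12, 45), (14, 45), (16, 23), (18, 9), (20, 9)]
side foot end [(-140, 11), (-138, 12), (-136, 11), (-134, 11), (-132, 11), (-130, 11), (-128, 11), (-126, 12), (-124, 22), (-122, 23), (-120, 36), (-118, 35), (-116, 35), (-114, 43), (-112, 44), (-110, 52), (-108, 52), (-106, 52), (-104, 51), (-102, 52), (-100, 52), (-98, 56)]
side fence end [(-140, 11), (-138, 12), (-136, 12), (-134, 31), (-132, 26), (-130, 47), (-128, 47), (-126, 48), (-124, 47), (-122, 46), (-118, 48), (-114, 47), (-112, 47), (-110, 48), (-106, 49), (-100, 48)]
side across [(-20, 52), (-18, 51), (-16, 52), (-14, 52), (-12, 52), (-10, 52), (-8, 52), (-6, 51), (-4, 52), (-2, 51), (0, 49), (2, 47), (4, 48), (6, 48), (8, 48), (10, 47), (12, 48), (14, 47)]
t 21.4 shift [-0.0015 -0.     -0.0013] rot [0.04 0.16 0.19] F [-11.72   1.26  12.75]
nest xy [-44.46 -55.03] z 0.1227 F nest [-11.5  -2.6  12.7] M [ 0.15  1.66 -0.09]
```

The foot's end lies at -110 mm, its edge at the fence face (0), and its top 16 mm above the ledge, so the bar is seated. I'll trim the push towards 10 N each way.

arm_command:
  series:
    - [-0.0001,0,-0.0002,0,0,0,0.0]
    - [-0.0001,0,-0.0002,0,0,0,0.0]
    - [-0.0001,0,-0.0002,0,0,0,0.0]
    - [-0.0001,0,-0.0002,0,0,0,0.0]
    - [-0.0001,0,-0.0002,0,0,0,0.0]

```text
time_s: 21.9
eef_pos: [0.5307, 0.2669, 0.1227]
eef_rot: [0.0, 0.987, -0.161, -0.001]
wrist_force: [-9.8, 0.4, 10.8]
opening: -0.004
```

```bash
python3 f.py
```

```text
t 21.9 shift [-0.0015 -0.0001 -0.0013] rot [0.03 0.15 0.18] F [-9.83  0.42 10.78]
nest xy [-44.46 -55.06] z 0.1227 F nest [-9.4 -2.8 10.8] M [ 0.2   1.47 -0.06]
```

```bash
python3 -c "
from h import *
print(ctrl.hand_in())"
```

```text
the job is handed in; nothing more can be done
None
```

The bar is seated in the nest, and I handed the job in at 21.9 s with the push still held. I gripped the bar by its rib, laid it on the ledge, slid its end up to the stop and let go. Then, with the fingers shut, I pushed diagonally against the front of the rib.

**Last checks:**
- **Push:** about 9.4 N towards the fence and 10.8 N down. There is also about 2.8 N towards the stop.
- **Position:** the depth readings put the foot's open end at about y = -110 mm and its long edge at the fence face. Its top is 16 mm above the ledge, and the visible gap to the fence is gone.

**What disagreed or wasn't checked:**
- **False fence contact:** while the bar was still gripped, a rise in force looked like the fence. The cameras still showed a gap of about 4 mm, and the push closed it.
- **Stop end:** in the final pictures the arm hid this end, so I only inferred it from the open end's position and from feeling the contact earlier.
- **Camera heights:** the two cameras differ by about 2 mm in height, which is within their calibration.
- **Other objects:** I didn't touch any of them knowingly, but I didn't measure them again at the end.

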